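# Set out the pigment jars in reverse order

### The arm

A 6-joint arm with a two-finger parallel gripper is mounted at the origin on the work surface. World frame = base frame: x ahead of the robot, y to its left, z up, the work surface at z = 0. Lengths are in mm, angles in rad, forces in N, time in s.
With the tool pointing down it reaches from about 425 to 925 mm from the base axis. Payload 12.5 kg.
Tool frame: the origin (TCP) lies at the very end of the fingers, on their centre line; the grasp point (between the pads) lies 19 mm behind it; z points along the fingers, y is the direction in which the jaws open and shut (so a half turn about z gives the same grasp; the last joint's range is limited). The gripper opens to 85 mm and grips with 20 to 120 N. Pads are 22 mm wide; open, the fingers measure 114 mm over their backs; the gripper's body (76 mm by 85 mm) begins 54 mm behind the grasp point. The pads swing forward as they close: fully open they stand 13 mm farther back than shut.
Start: joints at [-1.301, 0.491, 1.559, -0, 1.092, -0.106], TCP at [229.409, -581.392, 231.327] pointing down, gripper open.
Joint ranges: [-3.1, 3.1], [-0.84, 2.19], [0.05, 2.79], [-1.13, 4.28], [0.06, 2.93], [-2.69, 2.69]. Speed limits (rad/s): [2.22, 2.22, 2.79, 3.14, 3.14, 3.14].

### API

Orientations are given as a unit quaternion [w, x, y, z].
In Python, from cell import telemetry, optics, robot gives the robot as it stands.
- The arm moves only by the tool step_arm, never from a script. Its argument "moves" is text: rows parted by semicolons, each of 5 numbers parted by spaces: the shift along the tool's x, y, z scaled (see below), then the turn about the tool's z scaled (see below), then the gripper command: -1 is fully open, 1 is shut, values between are in proportion. A call has 1 to 20 rows; each row shifts and turns the commanded pose from where the row before left it, along the tool's axes as they then stand; what a row does not reach is not made up. The controller multiplies each number of a shift by 12 cm and each number of a turn by 180 degrees. A row lasts 1/10 s, in which the tool goes at most 50 mm and 8.59 degrees, less where a joint would pass 70% of its speed; a pose out of reach is approached as far as the arm can. A call with a number of a shift or a turn outside -1 to 1 is refused whole. A call with a gripper value outside its range is refused whole. The fingers move at their own pace and stop on an object; "grip_force" is the grip in N (left out, the last holds). Time passes only in rows, so rows that do not move let the fingers close. It gives the time, the measured TCP pose, the force and the opening at its end, in the units of the state.
- telemetry.get_obs(): the state, without advancing time (a new reading comes with each control period).
- optics.snapshot(name): name is "scene" or "top" or "wrist"; returns a dict with "pixels" (480x640x3 uint8, red, green, blue), "fx", "fy", "cx", "cy" (pixels), "distortion" ([k1, k2, p1, p2, k3] as OpenCV has them; the pictures are not rectified), "extrinsics" (4x4, takes a point from camera to world coordinates). Camera axes: x right, y down, z forward; pixel columns grow to the right and rows downward; lengths in mm; the calibration is good to about 2 mm. A picture is of the moment at which its call begins. There is no depth.
- robot.close_job(): hands the job in, once; it reports no verdict.
The state is a dict: "time_s": time; "qpos": joint angles; "dq": joint speeds; "joint_efforts": joint torques, N m; "tcp_pos": TCP position; "tool_rot": TCP orientation; "force": force on the tool from outside, world axes, zero at the start; "ft_torque": the same for the moment, N m; "grip_width": finger opening in mm.
Only numpy, scipy, OpenCV 4.12 (cv2) and the standard library are available. Lean on these libraries where they do the work, as an engineer would, in place of code of your own. Each camera call takes 0.05 s, during which the arm holds its last target.

### The job

Move the four pigment jars from the dark storage tray with the cork pads to the empty white working tray, one jar to a compartment, in reverse order: the painter works from the other side of the table, so the jar that stands farthest left in the storage tray goes to the rightmost compartment of the working tray, the next one beside it, and so on. Keep the jars upright and set each down gently, never dropping it, so that in the end all four stand flat on the bottom of their compartments.

Things in the scene. Friction and masses are not known exactly. Their poses are not given: they have to be found in the camera images.
- jar_tall: tall slim amber glass bottle, straight round body 43 mm diameter up to 58 mm, then a shoulder and a 28 mm black cap; 88 mm high in all. Origin: centre of its underside, z up along its axis.
- jar_wide: squat white ceramic jar with a flat metal lid of the same width: a plain cylinder 53 mm diameter, 52 mm high. Origin: centre of its underside, z up.
- jar_square: grey square jar, body 44 x 44 mm and 52 mm high with 3 mm rounded edges, round white cap on top; 64 mm high in all. Origin: centre of its underside, z up, x and y square to its flat sides.
- jar_knob: white ceramic pot, round body 47 mm diameter up to 60 mm, wooden lid with a 16 mm round knob; 80 mm high in all. Origin: centre of its underside, z up.
- pad_tall: square cork pad 66 x 66 x 3 mm, fixed in the compartment of the storage tray where jar_tall stands at the start; the pad stays there, so it marks that jar's first place. Origin: centre of its underside (4 mm above the table); its top is 7 mm above the table.
- pad_wide: square cork pad 66 x 66 x 3 mm, fixed in the compartment of the storage tray where jar_wide stands at the start; the pad stays there, so it marks that jar's first place. Origin: centre of its underside (4 mm above the table); its top is 7 mm above the table.
- pad_square: square cork pad 66 x 66 x 3 mm, fixed in the compartment of the storage tray where jar_square stands at the start; the pad stays there, so it marks that jar's first place. Origin: centre of its underside (4 mm above the table); its top is 7 mm above the table.
- pad_knob: square cork pad 66 x 66 x 3 mm, fixed in the compartment of the storage tray where jar_knob stands at the start; the pad stays there, so it marks that jar's first place. Origin: centre of its underside (4 mm above the table); its top is 7 mm above the table.
- storage_tray: dark wooden storage tray, fixed: 78 (its x) x 302 (its y) mm, 14 high, floor, walls and dividers 4 thick. Four 70 mm square compartments in a row along y, centres y = +112, +37, -37, -112, x = 0. Origin: centre of underside, on the table. Its y points to the robot's left within 8 degrees. Cork pad in each; holds the jars at the start. May be the nearer or the farther tray.
- working_tray: white-painted working tray, fixed: 78 (its x) x 302 (its y) mm, 14 high, floor, walls and dividers 4 thick. Four 70 mm square compartments in a row along y, centres y = +112, +37, -37, -112, x = 0. Origin: centre of underside, on the table. Its y points to the robot's left within 8 degrees. Empty at the start, no pads.
Things that resemble listed ones, but are neither listed nor needed, are in the scene too. Leave any purple look-alike of the jar_tall alone.

How it is judged:
By the outcome, as a careful person would: the job done as asked, in the order asked, and still so for the second after the job is handed in, with the robot touching nothing.
It also fails if it takes over 96 s, if anything falls off the work surface, if the arm or the gripper's body presses on something with over 40 N, if the wrist force passes 120 N, or if a joint passes its speed limit or range.

## Working session

There is one attempt and no reset: what is moved stays moved. The work goes in short steps, Python scripts to look and compute and a tool call to move; the robot and the scene stay as the last step left them, time stands still between calls to the robot, and variables do not carry over. Pictures are saved under pics/ and viewed, and the job is handed in when it is done.

Besides the shell and the picture viewer there is one more tool, called after "Request:" as name(argument=value, ...) on one line, values as JSON. step_arm: Moves the arm, as the interface text tells. Its arguments: {"type":"object","properties":{"moves":{"type":"string"},"grip_force":{"type":"number"}},"required":["moves"]}

```bash
ls; mkdir -p pics
python3 - <<'E'
from cell import telemetry, optics, robot
import cv2,json
o=telemetry.get_obs();print({k:(v if not hasattr(v,'tolist') else v.tolist()) for k,v in o.items()})
for n in ("scene","top"):
    s=optics.snapshot(n)
    cv2.imwrite(f"pics/{n}0.png",s["pixels"][:,:,::-1])
    print(n,s["fx"],s["fy"],s["cx"],s["cy"],s["distortion"]);print(s["extrinsics"])
E
```

```text
pics
{'time_s': 0.0, 'qpos': [-1.3005767094196705, 0.49159924191098464, 1.559513147195829, -9.991139622903743e-06, 1.0917065488975215, -0.10560810100202213], 'dq': [-0.0007980177259287862, -0.0010708237861342975, 0.000551507999121066, -0.00014132974533498399, -0.0005433213618221282, 0.0010542328709455197], 'joint_efforts': [0.00043812126023112796, -61.84479475021362, -26.15962028503418, -0.00010286621773047955, 0.004071712028235197, 1.9009700480410174e-06], 'tcp_pos': [229.34702440119847, -581.1231491775306, 230.68115702959997], 'tool_rot': [-0.0006107022103022069, 0.9823954688761963, 0.18681211622525717, -5.4824901102478905e-05], 'force': [-0.56006624166361, -0.2395381487613567, -0.26547263252115116], 'ft_torque': [-0.04605654343365931, -0.02358888279424346, -0.025870526330734504], 'grip_width': 85.57486176817143}
scene 528.2426730043551 528.2426730043551 314.7747650872396 244.32007159384992 [-0.07688901  0.          0.          0.          0.        ]
[[ 5.81935844e-01  5.18331504e-01 -6.26644337e-01  9.93689181e+02]
 [ 8.13083684e-01 -3.55990568e-01  4.60614414e-01 -3.42640603e+02]
 [ 1.56714885e-02 -7.77562324e-01 -6.28610561e-01  4.97487504e+02]
 [ 0.00000000e+00  0.00000000e+00  0.00000000e+00  1.00000000e+00]]
top 609.9907051922715 609.9907051922715 314.2795412640391 238.68379711328868 [-0.20753524  0.          0.          0.          0.        ]
[[ 1.36818205e-02 -9.86420426e-01  1.63669028e-01  4.10663795e+02]
 [-9.99892081e-01 -1.26211286e-02  7.51886256e-03 -2.29627632e+01]
 [-5.35107176e-03 -1.63754237e-01 -9.86486653e-01  8.94262140e+02]
 [ 0.00000000e+00  0.00000000e+00  0.00000000e+00  1.00000000e+00]]
```

View pics/scene0.png

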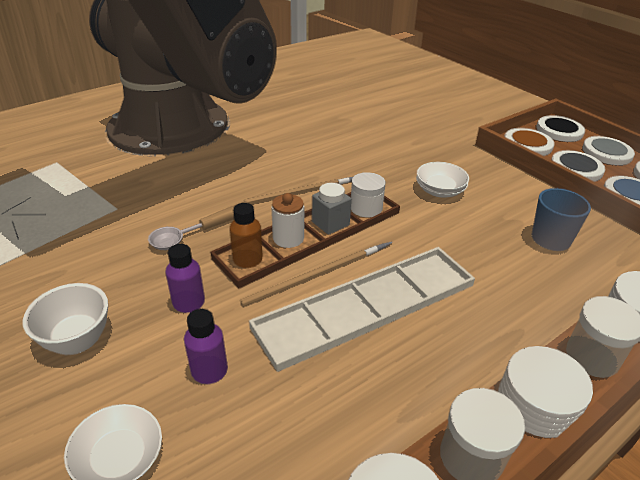

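View pics/top0.png

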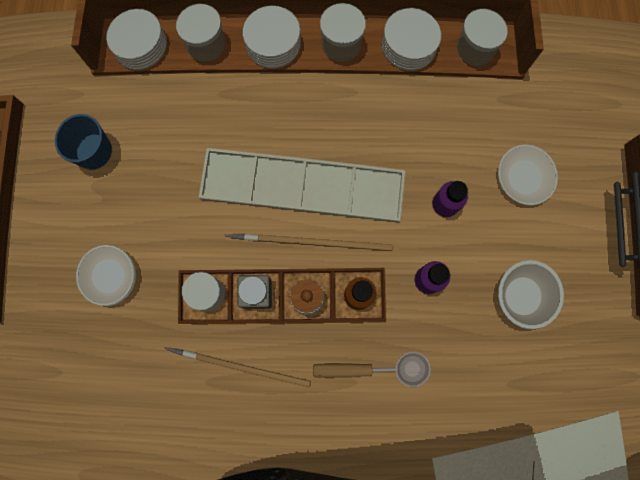

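The top view shows the storage tray (rows 268–323, cols 178–385) holding, left to right: wide (204,291), square (253,292), knob (307,296) and tall amber (360,293). The empty white tray is at rows 150–221, cols 199–405. The purple look-alikes at (450,198) and (433,277) are not the amber bottle, so I leave them alone. Next I enlarge to read the tray corners and jar features.

Run:
```python
import cv2
im=cv2.imread("pics/top0.png")
def crop(x0,y0,w,h,f,n):
    c=cv2.resize(im[y0:y0+h,x0:x0+w],None,fx=f,fy=f,interpolation=cv2.INTER_CUBIC)
    for x in range((x0//20+1)*20,x0+w,20):
        cv2.line(c,(int((x-x0+.5)*f),0),(int((x-x0+.5)*f),6),(0,0,255),1);cv2.putText(c,str(x),(int((x-x0)*f)-8,18),0,.35,(0,255,255),1)
    for y in range((y0//10+1)*10,y0+h,10):
        cv2.line(c,(0,int((y-y0+.5)*f)),(6,int((y-y0+.5)*f)),(0,0,255),1);cv2.putText(c,str(y),(8,int((y-y0)*f)+4),0,.35,(0,255,255),1)
    cv2.imwrite("pics/"+n,c)
crop(170,260,110,70,7,"c1.png");crop(280,260,110,70,7,"c2.png");crop(190,142,110,85,7,"c3.png");crop(300,142,110,85,7,"c4.png")
```

```text
(no output)
```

View pics/c1.png

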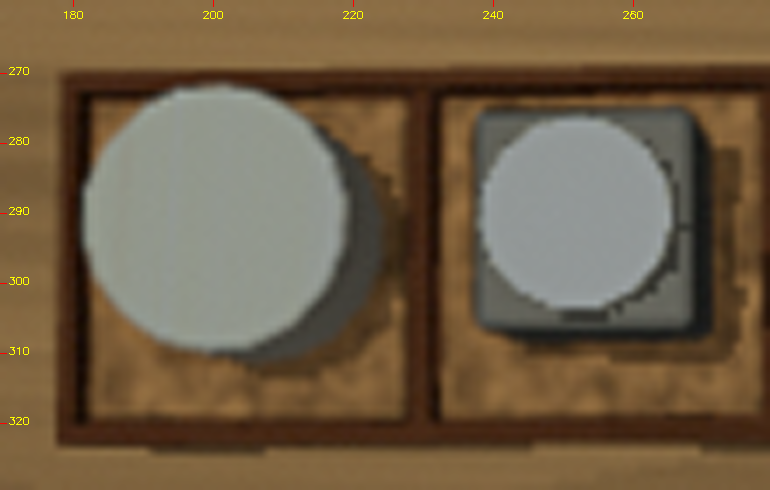

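View pics/c2.png

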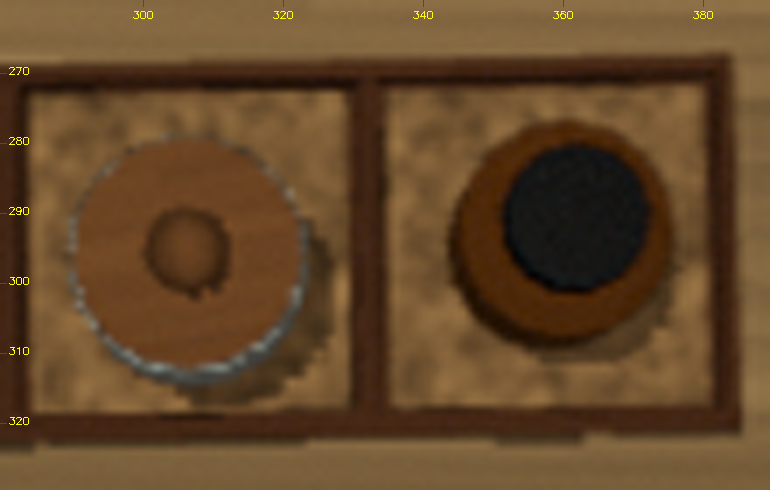

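View pics/c3.png

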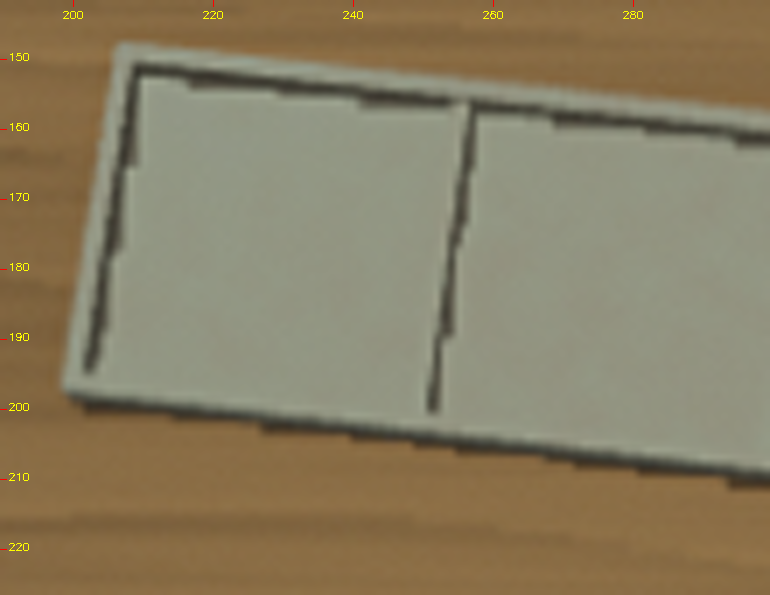

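View pics/c4.png

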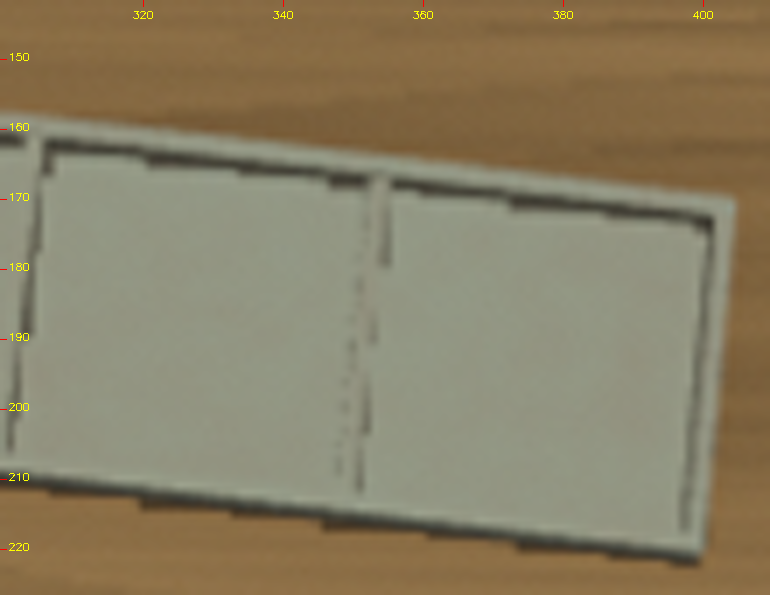

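```bash
cat > h.py <<'E'
import numpy as np,cv2
from scipy.optimize import least_squares
from cell import telemetry, optics, robot
def proj(s,P):
    E=np.array(s["extrinsics"]);R=E[:3,:3].T;t=-R@E[:3,3]
    K=np.array([[s["fx"],0,s["cx"]],[0,s["fy"],s["cy"]],[0,0,1.]])
    return cv2.projectPoints(np.array(P,float).reshape(-1,1,3),cv2.Rodrigues(R)[0],t,K,np.array(s["distortion"],float))[0].reshape(-1,2)
def back(s,uv,z):
    K=np.array([[s["fx"],0,s["cx"]],[0,s["fy"],s["cy"]],[0,0,1.]])
    n=cv2.undistortPoints(np.array(uv,float).reshape(-1,1,2),K,np.array(s["distortion"],float)).reshape(-1,2)
    E=np.array(s["extrinsics"]);d=np.c_[n,np.ones(len(n))]@E[:3,:3].T;o=E[:3,3]
    l=(z-o[2])/d[:,2];return o+d*l[:,None]
def fit_tray(s,uv):
    def f(p):
        c,si=np.cos(p[2]),np.sin(p[2]);L=np.array([[39,151],[-39,151],[39,-151],[-39,-151]])
        W=L@np.array([[c,si],[-si,c]])+p[:2]
        return (proj(s,np.c_[W,np.full(4,14)])-uv).ravel()
    r=least_squares(f,[550,0,0]);return r.x,r.fun.reshape(-1,2)
E
python3 - <<'E'
from h import *
s=optics.snapshot("top")
for n,uv in dict(work=[(206.1,147.6),(198.4,197.2),(404.8,169.8),(399.8,220.1)],stor=[(177.8,269.8),(177.8,323.1),(384.2,267.4),(385.2,321.2)]).items():
    p,r=fit_tray(s,np.array(uv));print(n,p.round(3),r.round(1).tolist())
    for y in(112,37,-37,-112): print(y,(p[0]-y*np.sin(p[2])).round(1),(p[1]+y*np.cos(p[2])).round(1))
for n,u,z in[("wide",(200.2,290.5),59),("sqcap",(251.9,289.8),71),("sqbody",(253.1,290.6),59),("knob",(306.2,295.2),87),("knobrim",(306.2,296.3),67),("tall",(361.9,290.6),95)]:print(n,back(s,[u],z).round(1))
E
```

```text
work [ 6.4039e+02  3.7590e+00 -1.0400e-01] [[0.1, -0.0], [-0.2, -0.0], [-0.1, -0.1], [0.2, 0.2]]
112 652.1 115.2
37 644.2 40.6
-37 636.5 -33.0
-112 628.7 -107.6
stor [4.72749e+02 3.13310e+01 2.60000e-02] [[0.2, 0.0], [-0.6, 0.0], [0.0, -0.0], [0.5, -0.0]]
112 469.8 143.3
37 471.8 68.3
-37 473.7 -5.7
-112 475.7 -80.6
wide [[474.6 140.1  59. ]]
sqcap [[476.   66.9  71. ]]
sqbody [[475.8  66.5  59. ]]
knob [[468.6  -7.2  87. ]]
knobrim [[468.6  -6.8  67. ]]
tall [[475.  -80.3  95. ]]
```

Run:
```python
import cv2
im=cv2.imread("pics/scene0.png")
c=cv2.resize(im[165:285,205:410],None,fx=3.9,fy=3.9,interpolation=cv2.INTER_CUBIC);cv2.imwrite("pics/s1.png",c)
c=cv2.resize(im[245:370,245:480],None,fx=3.4,fy=3.4,interpolation=cv2.INTER_CUBIC);cv2.imwrite("pics/s2.png",c)
```

```text
(no output)
```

View pics/s1.png

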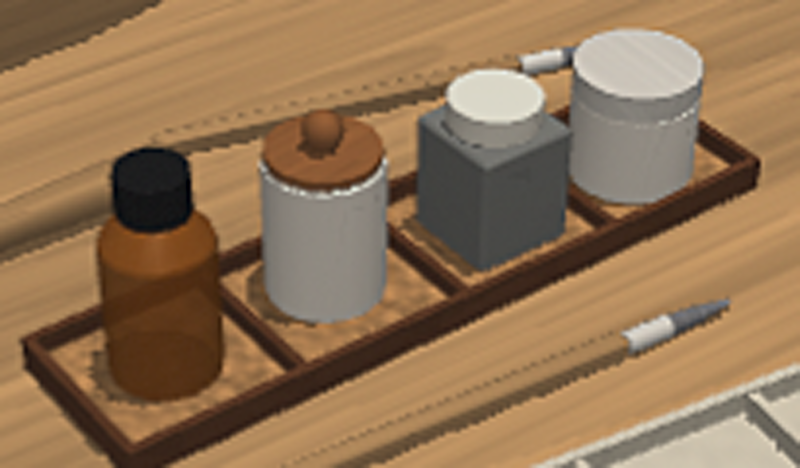

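View pics/s2.png

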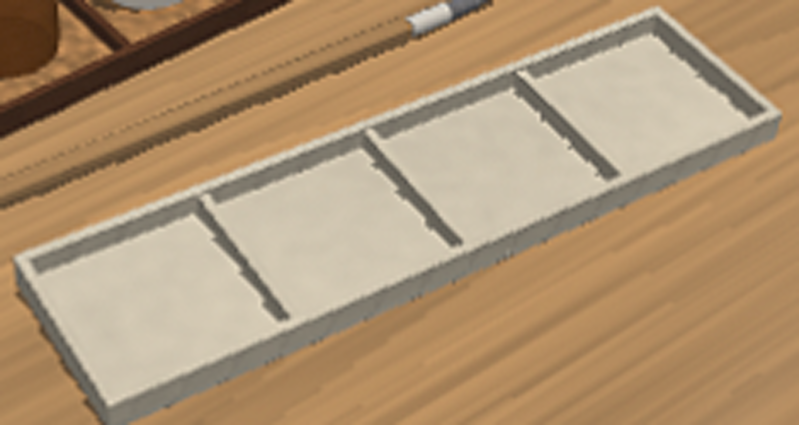

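Run:
```python
from h import *
s=optics.snapshot("scene")
p,r=fit_tray(s,np.array([(473.9,279.2),(437.7,247.4),(275.4,365.1),(248.9,321.6)]));print(p.round(3),r.round(1).tolist())
for n,u,z in[("wide",(368.1,181.9),59),("sqcap",(331.4,189.4),71),("tall",(243.2,206.0),95)]:print(n,back(s,[u],z).round(1))
o=telemetry.get_obs();print(o["time_s"])
```

```text
[ 6.41898e+02  1.81100e+00 -1.04000e-01] [[0.7, -0.3], [0.1, -0.3], [0.5, 0.5], [-1.2, -0.5]]
wide [[478.  136.8  59. ]]
sqcap [[477.5  65.2  71. ]]
tall [[472.7 -79.   95. ]]
0.2
```

Both views agree within about 3 mm. Left to right in storage the jars are wide, square, knob, tall, so in the working tray they go tall, knob, square, wide. I start with the amber tall bottle: top view (362,291), scene (243,206). The crop shows amber glass with a black cap standing on a cork pad, so it isn't purple. I turn the tool so the jaws close along world x.

Request:
step_arm(moves="0 0 0 -0.0475 -1;0 0 0 -0.0475 -1;0 0 0 -0.0475 -1;0 0 0 -0.0475 -1;0 0 0 -0.0475 -1;0 0 0 -0.0475 -1;0 0 0 -0.0475 -1;0 0 0 -0.0475 -1;0.3 0.15 0 0 -1;0.3 0.15 0 0 -1;0.3 0.15 0 0 -1;0.3 0.15 0 0 -1;0.3 0.15 0 0 -1;0.3 0.15 0 0 -1;0.3 0.15 0 0 -1;0.3 0.15 0 0 -1;0.3 0.15 0 0 -1;0.3 0.15 0 0 -1;0.3 0.15 0 0 -1;0 0 0 0 -1", grip_force=40)

```text
time_s: 2.2
tcp_pos: [429.0, -182.3, 231.4]
tool_rot: [-0.0, 0.706, 0.708, 0.0]
force: [0.6, 0.2, -0.6]
grip_width: 85.4
```

Request:
step_arm(moves="0.285 0.126 0.1 0 -1;0.285 0.126 0.1 0 -1;0.284 0.127 0.1 0 -1;0 0 0 0 -1;0 0 0 0 -1;0 0 0 0 -1")

```text
time_s: 2.8
tcp_pos: [473.4, -84.1, 195.5]
tool_rot: [0.0, 0.708, 0.706, -0.0]
force: [-0.1, -0.5, 0.3]
grip_width: 85.6
```

Run:
```python
from h import *
o=telemetry.get_obs();print(o["tcp_pos"],o["tool_rot"])
s=optics.snapshot("wrist");cv2.imwrite("pics/w1.png",s["pixels"][:,:,::-1]);print(s["extrinsics"])
```

```text
[473.35095309 -84.13895957 195.53029711] [ 2.28323890e-04  7.07782907e-01  7.06429972e-01 -8.47686105e-06]
[[ 9.99996240e-01 -2.43046275e-03 -1.26958866e-03  4.72066329e+02]
 [-2.67864537e-03 -9.64862905e-01 -2.62740176e-01 -1.83279667e+01]
 [-5.86398796e-04  2.62742589e-01 -9.64865788e-01  3.37937089e+02]
 [ 0.00000000e+00  0.00000000e+00  0.00000000e+00  1.00000000e+00]]
```

View pics/w1.png

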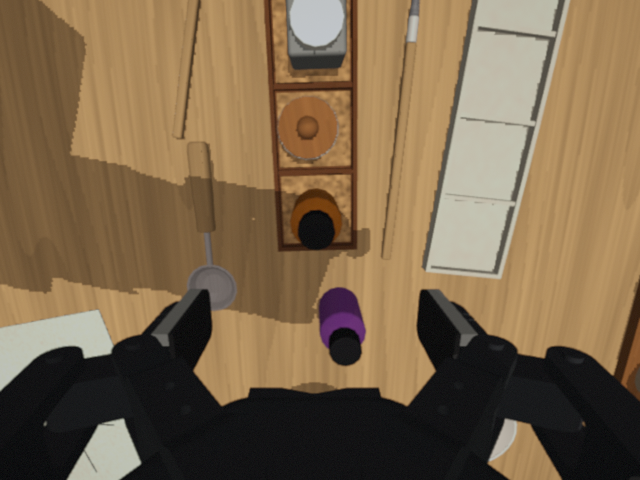

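The wrist view, taken above the amber bottle (cap at (316,231)), also shows the knob pot (307,127). I use it to check positions.

Run:
```python
from h import *
s=optics.snapshot("wrist")
for n,u,z in[("tall",(316,231),95),("knob",(307.5,127),87),("purple cap",(345,347),88),("sqcap",(316,19),71),("workBR",(500,276),14),("workBL(-x,-y)",(427,269),14)]:print(n,back(s,[u],z).round(1))
p=[640.8,3.2];a=-.104
for L in((39,-151),(-39,-151)):print(p[0]+L[0]*np.cos(a)-L[1]*np.sin(a),p[1]+L[0]*np.sin(a)+L[1]*np.cos(a))
im=s["pixels"][:,:,::-1]
cv2.imwrite("pics/w1c.png",cv2.resize(im[80:300,250:510],None,fx=3,fy=2.7,interpolation=cv2.INTER_CUBIC)[:600])
```

```text
tall [[473.2 -80.5  95. ]]
knob [[467.5  -8.   87. ]]
purple cap [[ 497.  -181.1   88. ]]
sqcap [[473.6  64.5  71. ]]
workBR [[ 659.9 -148.8   14. ]]
workBL(-x,-y) [[ 584.7 -140.8   14. ]]
663.9135718052173 -151.0328201078002
586.3350157382351 -142.93543543359257
```

View pics/w1c.png

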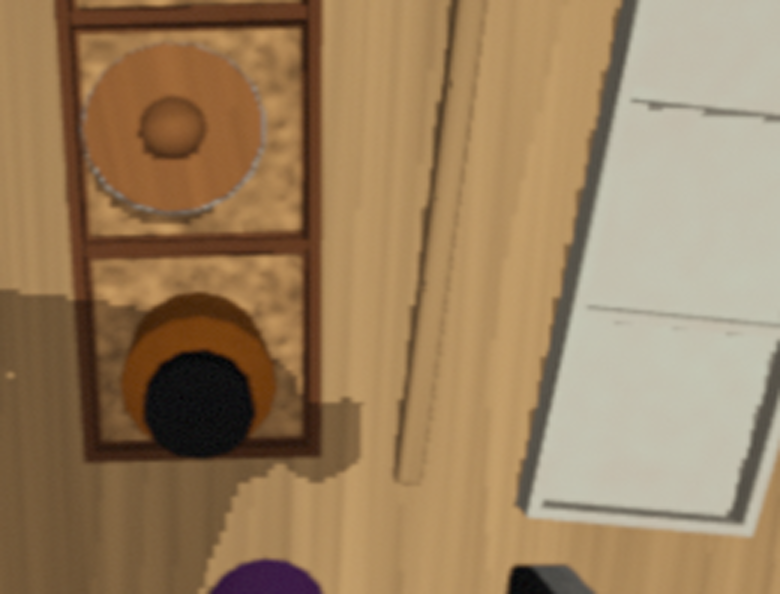

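Request:
step_arm(moves="0.034 0.005 0.15 0 -1;0 0 0.2 0 -1;0 0 0.2 0 -1;0 0 0.2 0 -1;0 0 0.2 0 -1;0 0 0.15 0 -1;0 0 0.1 0 -1;0 0 0.1 0 -1;0 0 0.05 0 -1;0 0 0.045 0 -1;0 0 0 0 -1;0 0 0 0 0;0 0 0 0 0.5;0 0 0 0 1;0 0 0 0 1;0 0 0 0 1;0 0 0 0 1;0 0 0 0 1;0 0 0 0 1;0 0 0 0 1", grip_force=40)

```text
time_s: 4.9
tcp_pos: [474.3, -79.2, 28.5]
tool_rot: [0.0, 0.707, 0.707, 0.0]
force: [-0.4, 1.0, 6.4]
grip_width: 42.1
```

Request:
step_arm(moves="0 0 -0.03 0 1;0 0 -0.06 0 1;0 0 -0.1 0 1;0 0 -0.15 0 1;0 0 -0.15 0 1;0 0 -0.15 0 1;0 0 -0.15 0 1;0 0 -0.1 0 1;0 0 -0.05 0 1;0 0 0 0 1;0 0 0 0 1")

```text
time_s: 6.0
tcp_pos: [473.8, -79.1, 140.6]
tool_rot: [-0.0, 0.708, 0.707, -0.0]
force: [-0.8, 0.1, -1.6]
grip_width: 42.1
```

Request:
step_arm(moves="0.08 0.075 0 0 1;0.16 0.15 0 0 1;0.2 0.185 0 0 1;0.2 0.185 0 0 1;0.2 0.185 0 0 1;0.2 0.185 0 0 1;0.2 0.185 0 0 1;0.2 0.185 0 0 1;0.12 0.105 0 0 1;0.054 0.049 0 0 1;0 0 0 0.011 1;0 0 0 0.011 1;0 0 0 0.011 1;0 0 0 0 1;0 0 0 0 1;0 0 0 0 1")

```text
time_s: 7.6
tcp_pos: [652.9, 114.3, 140.5]
tool_rot: [-0.0, 0.743, 0.669, -0.0]
force: [0.3, -0.3, -2.4]
grip_width: 42.0
```

Run:
```python
from h import *
for n in("top","wrist","scene"):
    s=optics.snapshot(n);cv2.imwrite(f"pics/{n}2.png",s["pixels"][:,:,::-1])
```

```text
(no output)
```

View pics/wrist2.png

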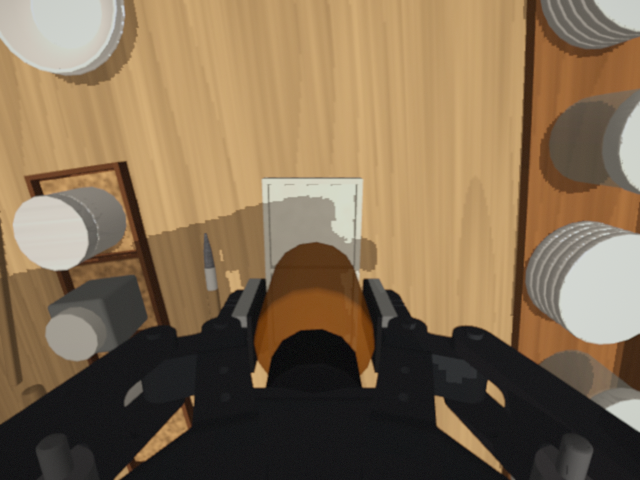

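View pics/scene2.png

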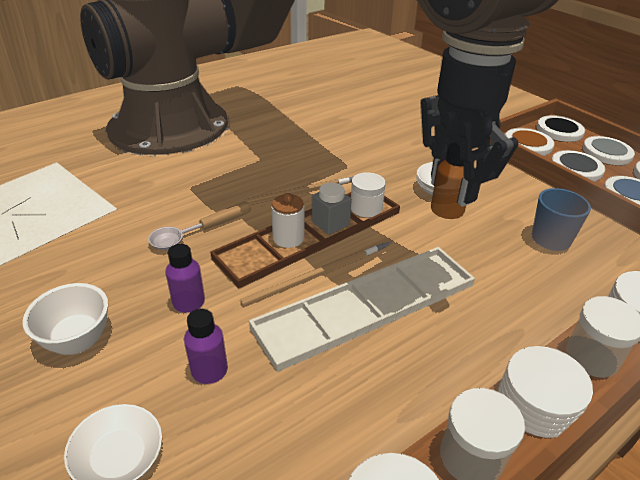

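The bottle hangs upright. The tray's left end (263–362, row 179) is centred on the jaw line, and the bottle is at column 315. I check the tray corners once, then lower.

Run:
```python
from h import *
s=optics.snapshot("wrist")
print(back(s,[(263,179),(362,179)],14).round(1))
a=-.104
for L in((-39,151),(39,151)):print(640.8+L[0]*np.cos(a)-L[1]*np.sin(a),3.2+L[0]*np.sin(a)+L[1]*np.cos(a))
```

```text
[[616.2 156.8  14. ]
 [692.3 148.8  14. ]]
617.6864281947826 157.4328201078002
695.2649842617648 149.33543543359258
```

Request:
step_arm(moves="0 0 0.06 0 1;0 0 0.12 0 1;0 0 0.15 0 1;0 0 0.15 0 1;0 0 0.15 0 1;0 0 0.12 0 1;0 0 0.08 0 1;0 0 0.05 0 1;0 0 0.02 0 1;0 0 0.02 0 1;0 0 0 0 1;0 0 0 0 1")

```text
time_s: 9.0
tcp_pos: [653.2, 114.4, 30.8]
tool_rot: [0.0, 0.743, 0.669, 0.0]
force: [0.4, -0.3, -1.3]
grip_width: 41.9
```

Request:
step_arm(moves="0 0 0.015 0 1;0 0 0.01 0 1;0 0 0.01 0 1;0 0 0.005 0 1;0 0 0 0 1;0 0 0 0 1")

```text
time_s: 9.6
tcp_pos: [653.0, 114.3, 25.6]
tool_rot: [0.0, 0.743, 0.669, -0.0]
force: [-1.2, -0.3, 0.4]
grip_width: 42.1
```

Request:
step_arm(moves="0 0 0.005 0 1;0 0 0.003 0 1;0 0 0 0 1;0 0 0 0 1")

```text
time_s: 10.0
tcp_pos: [653.0, 114.3, 25.5]
tool_rot: [0.0, 0.743, 0.669, 0.0]
force: [-4.6, -1.2, 9.7]
grip_width: 42.1
```

Touchdown is felt at 9.7 N. I release and rise.

Request:
step_arm(moves="0 0 0 0 0;0 0 0 0 -0.1;0 0 0 0 -0.2;0 0 0 0 -0.4;0 0 0 0 -0.7;0 0 0 0 -1;0 0 0 0 -1;0 0 0 0 -1;0 0 -0.03 0 -1;0 0 -0.08 0 -1;0 0 -0.15 0 -1;0 0 -0.2 0 -1;0 0 -0.2 0 -1;0 0 -0.2 0 -1;0 0 -0.1 0 -1;0 0 0 0 -1")

```text
time_s: 11.6
tcp_pos: [653.6, 114.4, 141.8]
tool_rot: [0.001, 0.743, 0.669, 0.001]
force: [-0.0, 0.0, -0.1]
grip_width: 85.5
```

Run:
```python
from h import *
for n in("wrist","scene"):
    s=optics.snapshot(n);cv2.imwrite(f"pics/{n}3.png",s["pixels"][:,:,::-1])
```

```text
(no output)
```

View pics/wrist3.png

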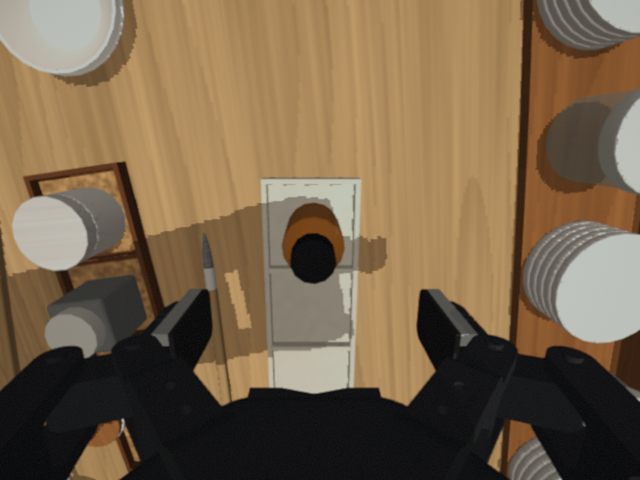

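The tall bottle stands upright in the leftmost compartment (cap at (314,258)). Next is the knob pot: top view (306,295), brown lid with a round knob.

Request:
step_arm(moves="0 0 0 -0.0165 -1;0 0 0 -0.0165 -1;-0.07 -0.1 0 0 -1;-0.14 -0.2 0 0 -1;-0.16 -0.25 0 0 -1;-0.16 -0.25 0 0 -1;-0.16 -0.25 0 0 -1;-0.16 -0.25 0 0 -1;-0.104 -0.16 0 0 -1;-0.06 -0.087 0 0 -1;0 0 0 0 -1;0 0 0 0 -1")

```text
time_s: 12.9
tcp_pos: [468.0, -7.0, 139.5]
tool_rot: [0.0, 0.708, 0.707, 0.0]
force: [0.0, 0.0, 0.9]
grip_width: 85.5
```

Request:
step_arm(moves="0 0 0.1 0 -1;0 0 0.17 0 -1;0 0 0.2 0 -1;0 0 0.2 0 -1;0 0 0.14 0 -1;0 0 0.08 0 -1;0 0 0.05 0 -1;0 0 0 0 -1;0 0 0 0 -1;0 0 0 0 0;0 0 0 0 0.5;0 0 0 0 1;0 0 0 0 1;0 0 0 0 1;0 0 0 0 1;0 0 0 0 1;0 0 0 0 1")

```text
time_s: 14.6
tcp_pos: [467.5, -7.2, 27.5]
tool_rot: [0.0, 0.708, 0.707, 0.0]
force: [0.2, 0.7, 7.4]
grip_width: 46.1
```

Request:
step_arm(moves="0 0 -0.03 0 1;0 0 -0.06 0 1;0 0 -0.1 0 1;0 0 -0.15 0 1;0 0 -0.15 0 1;0 0 -0.15 0 1;0 0 -0.15 0 1;0 0 -0.1 0 1;0 0 -0.05 0 1;0 0 0 0 1;0 0 0 0 1")

```text
time_s: 15.7
tcp_pos: [467.0, -7.1, 139.4]
tool_rot: [-0.0, 0.708, 0.707, -0.0]
force: [-1.0, 0.9, -2.3]
grip_width: 45.9
```

Request:
step_arm(moves="0.02 0.08 0 0 1;0.04 0.16 0 0 1;0.06 0.22 0 0 1;0.06 0.22 0 0 1;0.06 0.22 0 0 1;0.06 0.22 0 0 1;0.05 0.2 0 0 1;0.03 0.11 0 0 1;0.0125 0.05 0 0 1;0 0 0 0.011 1;0 0 0 0.011 1;0 0 0 0.011 1;0 0 0 0 1;0 0 0 0 1")

```text
time_s: 17.1
tcp_pos: [644.7, 39.8, 139.4]
tool_rot: [-0.0, 0.743, 0.669, -0.0]
force: [-1.3, -0.5, -2.6]
grip_width: 46.4
```

Request:
step_arm(moves="0 0 0.06 0 1;0 0 0.12 0 1;0 0 0.15 0 1;0 0 0.15 0 1;0 0 0.15 0 1;0 0 0.12 0 1;0 0 0.08 0 1;0 0 0.05 0 1;0 0 0.02 0 1;0 0 0.02 0 1;0 0 0 0 1;0 0 0 0 1")

```text
time_s: 18.3
tcp_pos: [645.1, 39.8, 29.8]
tool_rot: [0.0, 0.743, 0.669, 0.0]
force: [0.2, 0.0, -2.5]
grip_width: 46.6
```

Touchdown is expected at TCP z ≈ 24.5.

Request:
step_arm(moves="0 0 0.015 0 1;0 0 0.01 0 1;0 0 0.01 0 1;0 0 0.005 0 1;0 0 0.005 0 1;0 0 0 0 1;0 0 0 0 1")

```text
time_s: 19.0
tcp_pos: [644.8, 39.8, 24.6]
tool_rot: [0.0, 0.743, 0.669, 0.0]
force: [-2.6, 0.5, 4.5]
grip_width: 46.0
```

Request:
step_arm(moves="0 0 0 0 0;0 0 0 0 -0.1;0 0 0 0 -0.2;0 0 0 0 -0.4;0 0 0 0 -0.7;0 0 0 0 -1;0 0 0 0 -1;0 0 0 0 -1;0 0 -0.03 0 -1;0 0 -0.08 0 -1;0 0 -0.15 0 -1;0 0 -0.2 0 -1;0 0 -0.2 0 -1;0 0 -0.2 0 -1;0 0 -0.1 0 -1;0 0 0 0 -1")

```text
time_s: 20.6
tcp_pos: [645.5, 39.8, 141.1]
tool_rot: [0.001, 0.743, 0.669, 0.001]
force: [-0.1, -0.2, -0.6]
grip_width: 85.4
```

Run:
```python
from h import *
s=optics.snapshot("wrist");cv2.imwrite("pics/wrist4.png",s["pixels"][:,:,::-1])
print(back(s,[(0,0)],71))
```

```text
[[485.6795117  201.79225721  71.        ]]
```

View pics/wrist4.png

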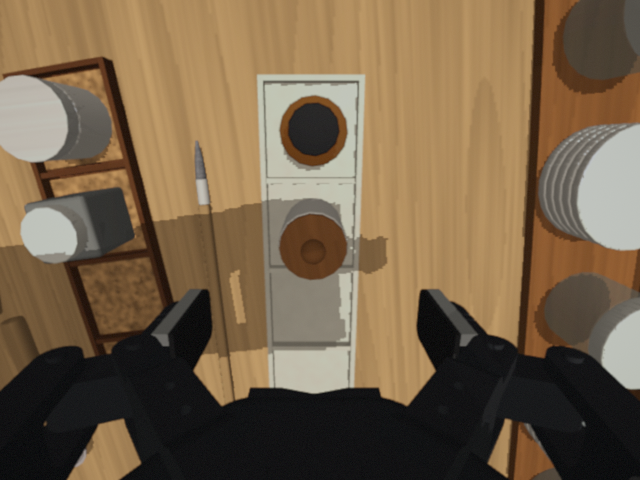

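The knob pot stands in the second compartment from the left. Next is the square jar at (476,66). Its sides are within 1° of the world axes.

Request:
step_arm(moves="0 0 0 -0.0165 -1;0 0 0 -0.0165 -1;0.015 -0.1 0 0 -1;0.03 -0.2 0 0 -1;0.04 -0.25 0 0 -1;0.04 -0.25 0 0 -1;0.04 -0.25 0 0 -1;0.03 -0.2 0 0 -1;0.02 -0.11 0 0 -1;0.006 -0.053 0 0 -1;0 0 0 0 -1;0 0 0 0 -1")

```text
time_s: 21.85
tcp_pos: [476.3, 66.4, 139.0]
tool_rot: [0.0, 0.708, 0.707, 0.0]
force: [-0.4, 0.7, -1.1]
grip_width: 85.7
```

Run:
```python
from h import *
s=optics.snapshot("wrist");cv2.imwrite("pics/wrist5.png",s["pixels"][:,:,::-1])
```

```text
(no output)
```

View pics/wrist5.png

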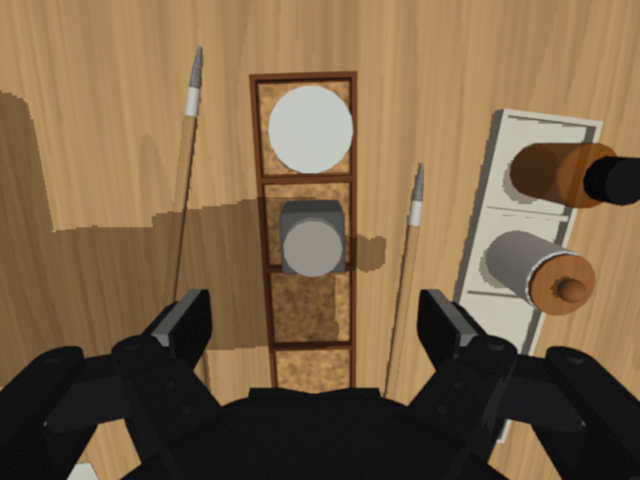

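The square jar is aligned and centred (313,247), and the wide jar is at (311,129). I descend to TCP z ≈ 23.

Request:
step_arm(moves="0 0 0.1 0 -1;0 0 0.17 0 -1;0 0 0.2 0 -1;0 0 0.2 0 -1;0 0 0.14 0 -1;0 0 0.08 0 -1;0 0 0.05 0 -1;0 0 0.025 0 -1;0 0 0 0 -1;0 0 0 0 0;0 0 0 0 0.5;0 0 0 0 1;0 0 0 0 1;0 0 0 0 1;0 0 0 0 1;0 0 0 0 1;0 0 0 0 1")

```text
time_s: 23.6
tcp_pos: [475.5, 66.5, 23.9]
tool_rot: [0.0, 0.707, 0.707, 0.0]
force: [-1.8, -0.8, 6.1]
grip_width: 43.7
```

Request:
step_arm(moves="0 0 -0.03 0 1;0 0 -0.06 0 1;0 0 -0.1 0 1;0 0 -0.15 0 1;0 0 -0.15 0 1;0 0 -0.15 0 1;0 0 -0.15 0 1;0 0 -0.1 0 1;0 0 -0.05 0 1;0 0 0 0 1;0 0 0 0 1")

```text
time_s: 24.7
tcp_pos: [475.1, 66.5, 136.0]
tool_rot: [-0.0, 0.708, 0.707, -0.0]
force: [-0.5, 0.3, -1.1]
grip_width: 43.9
```

Request:
step_arm(moves="-0.05 0.08 0 0 1;-0.1 0.16 0 0 1;-0.12 0.2 0 0 1;-0.12 0.2 0 0 1;-0.12 0.2 0 0 1;-0.12 0.2 0 0 1;-0.1 0.15 0 0 1;-0.07 0.105 0 0 1;-0.034 0.054 0 0 1;0 0 0 0.011 1;0 0 0 0.011 1;0 0 0 0.011 1;0 0 0 0 1;0 0 0 0 1")

```text
time_s: 26.1
tcp_pos: [637.0, -33.8, 135.8]
tool_rot: [-0.0, 0.743, 0.669, -0.0]
force: [-0.1, -0.0, -1.0]
grip_width: 43.7
```

Request:
step_arm(moves="0 0 0.06 0 1;0 0 0.12 0 1;0 0 0.15 0 1;0 0 0.15 0 1;0 0 0.15 0 1;0 0 0.12 0 1;0 0 0.08 0 1;0 0 0.05 0 1;0 0 0.02 0 1;0 0 0.02 0 1;0 0 0 0 1;0 0 0 0 1")

```text
time_s: 27.3
tcp_pos: [637.3, -33.8, 26.2]
tool_rot: [0.0, 0.743, 0.669, 0.0]
force: [0.5, 0.6, -1.4]
grip_width: 43.2
```

Touchdown is expected at TCP z ≈ 20.9.

Request:
step_arm(moves="0 0 0.015 0 1;0 0 0.01 0 1;0 0 0.01 0 1;0 0 0.005 0 1;0 0 0.005 0 1;0 0 0 0 1;0 0 0 0 1")

```text
time_s: 28.0
tcp_pos: [637.1, -33.8, 21.0]
tool_rot: [0.0, 0.743, 0.669, 0.0]
force: [-2.6, 0.4, 6.6]
grip_width: 43.9
```

Request:
step_arm(moves="0 0 0 0 0;0 0 0 0 -0.1;0 0 0 0 -0.2;0 0 0 0 -0.4;0 0 0 0 -0.7;0 0 0 0 -1;0 0 0 0 -1;0 0 0 0 -1;0 0 -0.03 0 -1;0 0 -0.08 0 -1;0 0 -0.15 0 -1;0 0 -0.2 0 -1;0 0 -0.2 0 -1;0 0 -0.2 0 -1;0 0 -0.1 0 -1;0 0 0 -0.0165 -1;0 0 0 -0.0165 -1;0 0 0 0 -1")

```text
time_s: 29.8
tcp_pos: [637.0, -33.7, 135.7]
tool_rot: [0.0, 0.707, 0.707, -0.0]
force: [-0.3, 0.2, 1.0]
grip_width: 85.2
```

Run:
```python
from h import *
s=optics.snapshot("top");cv2.imwrite("pics/top6.png",s["pixels"][:,:,::-1])
```

```text
(no output)
```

View pics/top6.png

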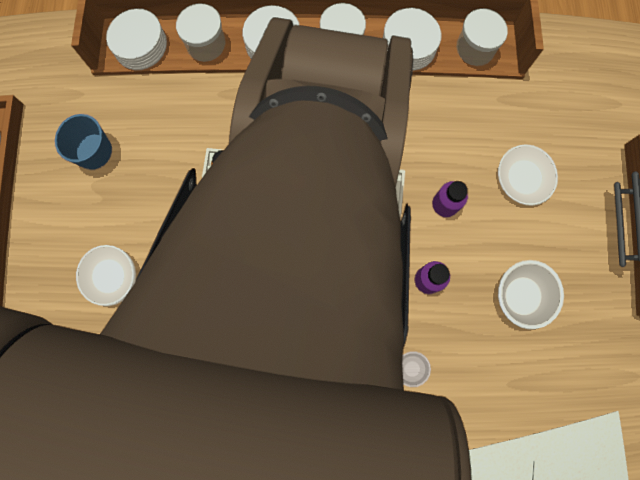

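The arm hides the trays in this view. I go above the wide jar (475,139).

Request:
step_arm(moves="0.08 -0.075 0 0 -1;0.16 -0.15 0 0 -1;0.2 -0.19 0 0 -1;0.2 -0.19 0 0 -1;0.2 -0.19 0 0 -1;0.2 -0.19 0 0 -1;0.2 -0.18 0 0 -1;0.12 -0.11 0 0 -1;0.08 -0.075 0 0 -1;0 0 0 0 -1;0 0 0 0 -1")

```text
time_s: 30.95
tcp_pos: [475.7, 139.1, 135.6]
tool_rot: [0.0, 0.708, 0.707, 0.0]
force: [0.3, -0.9, -0.4]
grip_width: 85.5
```

Run:
```python
from h import *
s=optics.snapshot("wrist");cv2.imwrite("pics/wrist7.png",s["pixels"][:,:,::-1])
print(back(s,[(312,240)],59))
s=optics.snapshot("scene");cv2.imwrite("pics/scene7.png",s["pixels"][:,:,::-1])
```

```text
[[472.77773906 142.88658984  59.        ]]
```

View pics/wrist7.png

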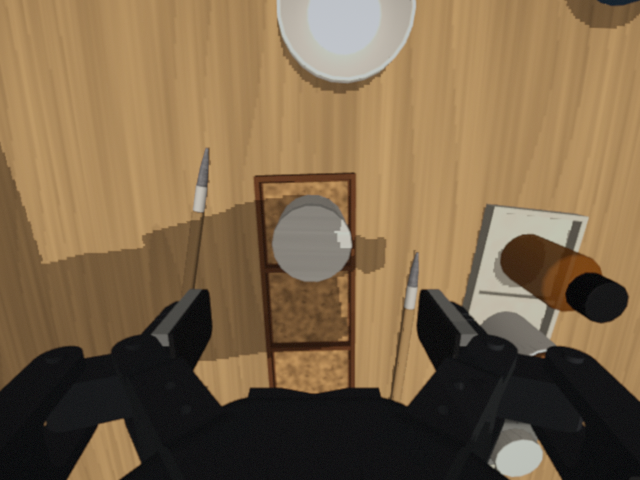

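View pics/scene7.png

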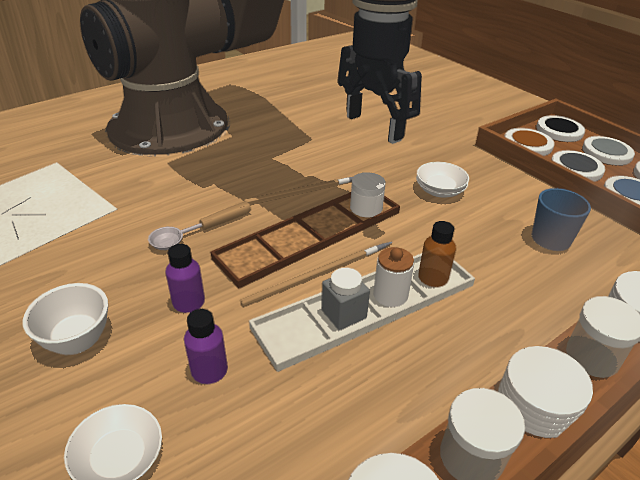

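Three jars stand upright in compartments 1–3. The wide jar's lid is at (312,239), and the fingers clear it on both sides. Descending with a 1.5 mm correction.

Request:
step_arm(moves="0.012 0 0.1 0 -1;0 0 0.17 0 -1;0 0 0.2 0 -1;0 0 0.2 0 -1;0 0 0.13 0 -1;0 0 0.08 0 -1;0 0 0.04 0 -1;0 0 0.02 0 -1;0 0 0 0 -1;0 0 0 0 -0.1;0 0 0 0 0.3;0 0 0 0 1;0 0 0 0 1;0 0 0 0 1;0 0 0 0 1;0 0 0 0 1;0 0 0 0 1")

```text
time_s: 32.75
tcp_pos: [475.5, 140.7, 23.4]
tool_rot: [0.0, 0.708, 0.707, 0.0]
force: [-2.2, -0.3, 6.1]
grip_width: 52.2
```

Request:
step_arm(moves="0 0 -0.03 0 1;0 0 -0.06 0 1;0 0 -0.1 0 1;0 0 -0.15 0 1;0 0 -0.15 0 1;0 0 -0.15 0 1;0 0 -0.15 0 1;0 0 -0.1 0 1;0 0 -0.05 0 1;0 0 0 0 1;0 0 0 0 1")

```text
time_s: 33.85
tcp_pos: [475.0, 140.6, 135.1]
tool_rot: [-0.0, 0.708, 0.707, -0.0]
force: [0.8, 0.3, -2.1]
grip_width: 51.9
```

Request:
step_arm(moves="-0.09 0.05 0 0 1;-0.18 0.11 0 0 1;-0.23 0.145 0 0 1;-0.23 0.145 0 0 1;-0.23 0.145 0 0 1;-0.23 0.145 0 0 1;-0.23 0.145 0 0 1;-0.23 0.145 0 0 1;-0.19 0.12 0 0 1;-0.14 0.085 0 0 1;-0.093 0.05 0 0 1;0 0 0 0.011 1;0 0 0 0.011 1;0 0 0 0.011 1;0 0 0 0 1;0 0 0 0 1")

```text
time_s: 35.45
tcp_pos: [629.0, -108.4, 135.2]
tool_rot: [-0.0, 0.743, 0.669, -0.0]
force: [-0.2, 0.1, -1.6]
grip_width: 52.0
```

Run:
```python
from h import *
s=optics.snapshot("scene");cv2.imwrite("pics/scene8.png",cv2.resize(s["pixels"][160:400,150:490,::-1],None,fx=2.3,fy=2.3))
```

View pics/scene8.png

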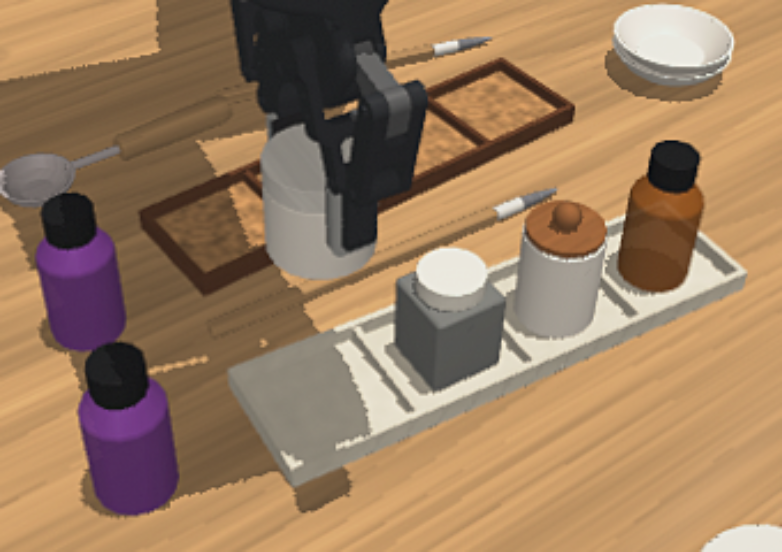

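The wide jar hangs level above the last empty compartment, clear of the purple bottles. Lowering.

Request:
step_arm(moves="0 0 0.06 0 1;0 0 0.12 0 1;0 0 0.15 0 1;0 0 0.15 0 1;0 0 0.15 0 1;0 0 0.12 0 1;0 0 0.08 0 1;0 0 0.05 0 1;0 0 0.02 0 1;0 0 0.02 0 1;0 0 0 0 1;0 0 0 0 1")

```text
time_s: 36.7
tcp_pos: [629.4, -108.4, 25.6]
tool_rot: [0.0, 0.743, 0.669, 0.0]
force: [0.2, 0.8, -0.8]
grip_width: 52.2
```

Request:
step_arm(moves="0 0 0.015 0 1;0 0 0.01 0 1;0 0 0.01 0 1;0 0 0.005 0 1;0 0 0.005 0 1;0 0 0 0 1;0 0 0 0 1")

```text
time_s: 37.4
tcp_pos: [629.2, -108.3, 20.4]
tool_rot: [0.0, 0.743, 0.669, 0.0]
force: [-4.1, 0.6, 5.0]
grip_width: 51.9
```

Contact is felt (5 N) at the expected height. I release, rise, then move off to the right, high above everything, so the top camera is clear.

Request:
step_arm(moves="0 0 0 0 -0.1;0 0 0 0 -0.2;0 0 0 0 -0.3;0 0 0 0 -0.5;0 0 0 0 -0.7;0 0 0 0 -1;0 0 0 0 -1;0 0 0 0 -1;0 0 -0.03 0 -1;0 0 -0.08 0 -1;0 0 -0.15 0 -1;0 0 -0.25 0 -1;0 0 -0.3 0 -1;0 0 -0.3 0 -1;0 0 -0.3 0 -1;0 0 -0.2 0 -1;0 0 0 0 -1")

```text
time_s: 39.1
tcp_pos: [630.3, -108.5, 217.6]
tool_rot: [0.003, 0.743, 0.669, 0.002]
force: [0.2, 0.0, 0.6]
grip_width: 85.6
```

Request:
step_arm(moves="-0.1 -0.1 0 0 -1;-0.2 -0.1 0 0 -1;-0.3 -0.15 0 0 -1;-0.3 -0.15 0 0 -1;-0.3 -0.15 0 0 -1;-0.3 -0.15 0 0 -1;-0.3 -0.15 0 0 -1;-0.3 -0.15 0 0 -1;-0.3 -0.15 0 0 -1;-0.3 -0.15 0 0 -1;-0.3 -0.15 0 0 -1;-0.3 -0.15 0 0 -1;-0.3 -0.15 0 0 -1;-0.2 -0.1 0 0 -1;-0.1 0 0 0 -1;0 0 0 0 -1;0 0 0 0 -1")

```text
time_s: 40.8
tcp_pos: [347.7, -548.3, 212.4]
tool_rot: [-0.001, 0.743, 0.669, 0.0]
force: [0.4, 0.6, -0.4]
grip_width: 85.1
```

Run:
```python
from h import *
s=optics.snapshot("top");cv2.imwrite("pics/top9.png",s["pixels"][:,:,::-1])
s=optics.snapshot("scene");cv2.imwrite("pics/scene9.png",cv2.resize(s["pixels"][160:400,150:490,::-1],None,fx=2.3,fy=2.3))
```

```text
(no output)
```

View pics/top9.png

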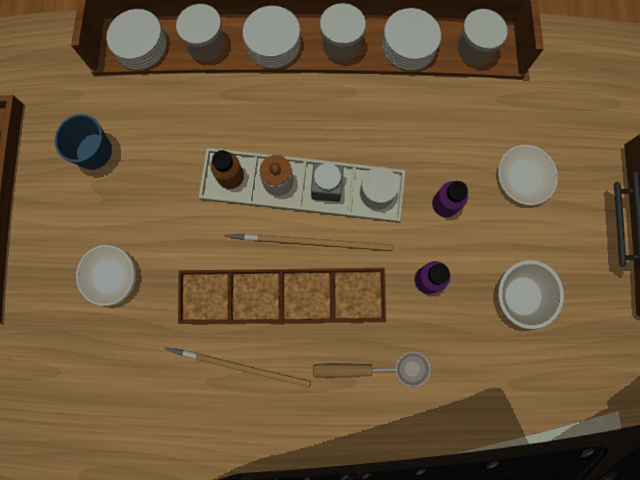

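View pics/scene9.png

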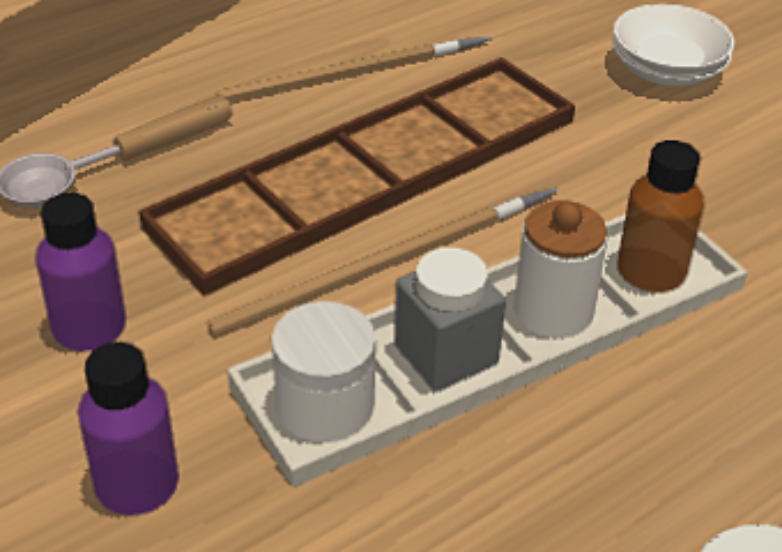

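Both views show all four jars upright, one to a compartment: tall (222,160), knob (276,170), square (328,178), wide (379,188). The distractors haven't moved. As a last check I compare the lid positions with the compartment centres.

Run:
```python
from h import *
s=optics.snapshot("top")
im=s["pixels"][140:230,190:415,::-1];cv2.imwrite("pics/top10.png",cv2.resize(im,None,fx=3.5,fy=3.5,interpolation=cv2.INTER_CUBIC))
for n,u,z in[("tall",(222,160.5),92),("knob",(276,170),84),("sqcap",(328,177.5),68),("wide",(379,187.5),56)]:print(n,back(s,[u],z).round(1))
```

```text
tall [[651.1 111.5  92. ]]
knob [[640.3  37.3  84. ]]
sqcap [[634.8 -34.7  68. ]]
wide [[ 624.4 -107.3   56. ]]
```

View pics/top10.png

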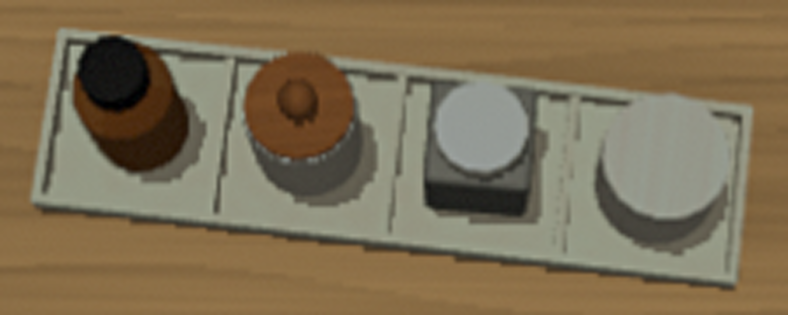

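```bash
python3 -c "
from cell import robot
print(robot.close_job())"
```

```text
the job is handed in; nothing more can be done
None
```

All four jars are in the white working tray in reverse order, and I handed the job in at about 41 s of the 96 s allowed. From the left they stand as tall amber, knob, square, wide. In storage the order was wide, square, knob, tall.

- **Setting down:** I lowered each jar in small steps until I felt contact, 4.5–10 N at about the height worked out from the pick. Only then did I release it.
- **Last pictures:** The top and scene views show every jar upright inside its own compartment. All four cork pads are bare, and the purple bottles and other items look unmoved.
- **Positions:** My final readings of the jar tops came within 2–6 mm of the compartment centres. The compartments are 8 mm or more wider than the jars on each side.
- **Disagreement:** The cameras differed from one another by up to about 6 mm on the wide jar. I used a value in between, and the grasp held without trouble.

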